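# Load the bearing plate on the press slide and index it under the ram

### The job

Set the aluminium bearing plate (the one with two holes and a square boss) down over the two locating pins of the press slide so that it rests flush, either way round, and let go of it. Then grip the slide's upright black handle and push the slide in towards the press until the spring ball drops into the notch, with the boss under the ram. Finish there still gripping the handle, keeping the slide in the notch and the plate flush, with the other things on the bench left where they are.

Things in the scene. Friction and masses are not known exactly. Their poses are not given: they have to be found in the camera images.
- plate_mid (a point): The bearing plate, loose, bare aluminium, 0.22 kg: a flat plate 64 (x) x 100 (y) x 8 mm with, in the middle of its top, a boss 24 (x) x 34 (y) mm that rises 30 mm above it (top 38 mm above the underside; a dark round bore is seen in it). Two through holes of 10 mm diameter at y = -38 and +38 mm, x = 0. This point is at the centre, 19 mm above the underside; z is up. It can be gripped across the boss (24 mm, along x). The same after half a turn.
- bearing_plate: The same plate; origin at the centre of its underside.
- seat (a point): Middle of the slide's flat steel deck, on its top face, half-way between its two locating pins. The pins stand up from the deck at y = -38 and +38 mm, 8 mm in diameter, 14 mm high with tapered tips. The deck is 56 mm wide, narrower than the plate, and its top is 46 mm above the bench; y points along the rail towards the press. When the plate is flush, plate_mid lies 19 mm above this point and the boss tops 84 mm above the bench. It moves with the slide.
- carriage (a joint): How far the slide is pushed along its rail towards the press, in m: 0 at the outer stop, 0.225 at the inner stop; it starts at 0 to 0.03. It drags with about 2 N anywhere, stays where it is left, and in the notch takes about 8 to 10 N to push out either way, so it settles into the notch by itself from within 2 mm if left free. Sliding at constant speed one feels the ball first draw the slide forward over the last 5 mm before the notch, then block it.
- grip (a point): Centre of the slide's handle: an upright black block 20 (x) x 28 (y) x 50 mm on the deck, 130 mm behind the seat (away from the press); this point is 71 mm above the bench, 25 mm below the handle's top. y points along the rail towards the press. Grip it from above across its 20 mm (x).
- notch (a point): The notch, 10 mm wide, in the edge of the slide's deck that faces the robot, beside the handle (28 mm towards the robot from the handle's middle), 38 mm above the bench. It moves with the slide.
- ball (a point): Where the notch stands when the spring ball (14 mm steel ball, pushed out sideways by a spring from a small aluminium block on the robot's side of the rail, block top 43 mm above the bench) has dropped into it. Fixed to the press; y points along the rail. In the notch, this point and notch coincide and the boss is right below the ram.
- ram (a point): Centre of the lower end of the press ram, a steel rod 26 mm in diameter, 120 mm above the bench; the press head overhangs from 155 mm up, and reaches 30 mm from the ram's axis towards the handle. The ram does not move. Fixed to the press, whose green column, 340 mm high, stands at the inner end of the rail.
- blank_strip: Bystander: flat aluminium strip 50 x 100 x 8 mm without holes or boss, lying on the bench.
- collar: Bystander: steel collar, ring 56 mm across, 32 mm high, standing on the bench.
- wrench: Bystander: steel wrench lying on the right.
- hammer: Bystander: hammer lying at the left front.
- screwdriver: Bystander: screwdriver with black handle, far left.
- oil_bottle: Bystander: grey plastic bottle, 60 mm across, 150 mm high, standing at the left front.
- scrap_tray: Bystander: black open tray 120 x 160 x 35 mm, at the right front.
There are look-alikes about, which are no part of the job. Of the things that look like the bearing_plate, take the one that is nearest to the robot's base at the start.

How it is judged:
By the outcome, as a careful person would: the job done as asked, in the order asked, and still so for the second after the job is handed in, while the arm keeps its last pose, push and grip.
It also fails if it takes over 61 s, if anything falls off the work surface, if the arm or the gripper's body presses on something with over 40 N, if the wrist force passes 120 N, or if a joint passes its speed limit or range.

### The arm

A 6-joint arm with a two-finger parallel gripper is mounted at the origin on the work surface. World frame = base frame: x ahead of the robot, y to its left, z up, the work surface at z = 0. Lengths are in mm, angles in degrees, forces in N, time in s.
With the tool pointing down it reaches from about 300 to 850 mm from the base axis. Payload 4.2 kg.
Tool frame: the origin (TCP) lies between the finger pads; the fingertips stand 25 mm ahead of it and the grasp point (between the pads) lies 6 mm ahead of it; x points along the fingers, y is the direction in which the jaws open and shut, and the axes are right-handed (so a half turn about x gives the same grasp; the last joint's range is limited). The gripper opens to 91 mm and grips with 3 to 60 N. Pads are 32 mm wide; open, the fingers measure 118 mm over their backs; the gripper's body (76 mm by 178 mm) begins 60 mm behind the grasp point.
Start: joints at [-64.4, 18.312, 89.639, -0, 72.044, -1.146], TCP at [258.772, -513.495, 238.976] pointing down, gripper open.
Joint ranges: [-177.97, 177.97], [-48.28, 115.42], [12.27, 149.76], [-77.06, 257.06], [2.81, 150.46], [-146.56, 146.56]. Speed limits (degrees/s): [147.25, 147.25, 180, 180, 180, 180].

### API

Orientations are given as [roll, pitch, yaw] about the fixed x, y, z axes, in that order (R = Rz(yaw) Ry(pitch) Rx(roll)).
In Python, from workcell import env gives the robot as it stands.
- The arm moves only by the tool jog_arm, never from a script. Its argument "plan" is one flat list of numbers, 4 for each row, row after row: the shift along the tool's x, y, z in cm, then the turn about the tool's x in units of 6 degrees (1.0 is 6 degrees). In form: [tx, ty, tz, turn, tx, ty, tz, turn, ...]. A call has 1 to 12 rows; each row shifts and turns the commanded pose from where the row before left it, along the tool's axes as they then stand; what a row does not reach is not made up. A row lasts 1/12 s, in which the tool goes at most 41.7 mm and 7.16 degrees, less where a joint would pass 70% of its speed; a pose out of reach is approached as far as the arm can. A call with a gripper value outside its range is refused whole. "claw" is the finger opening in cm, from 0 to 9.12, set as the call begins (left out, the last holds). The fingers move at their own pace and stop on an object; "newtons" is the grip in N (left out, the last holds). Time passes only in rows, so rows that do not move let the fingers close. It gives the time, the measured TCP pose, the force and the opening at its end, in the units of the state.
- env.state(): the state, without advancing time (a new reading comes with each control period).
- env.grab_frame(name): name is "side" or "top" or "wrist"; returns the picture (420x560x3 uint8, red, green, blue); there is no depth.
- env.calibration(name): a dict with "vertical_fov" (degrees; the focal length in pixels is half the picture's height over the tangent of half this angle, whatever the lens; pixels are square), "cx", "cy" (the principal point, pixels), "k1" (the pictures are not rectified: a ray, as slopes to the right and down, at radius r is drawn at 1 + k1 r^2 times it, then the intrinsics apply), "origin" and "orientation" of the camera in the world; the wrist camera has in their place "T_tool_cam" (4x4, takes a point from camera to tool coordinates, whose origin is the TCP and whose axes are the tool frame's). Camera axes: x right, y down, z forward; pixel columns grow to the right and rows downward; lengths in mm; the calibration is good to about 2 mm. A picture is of the moment at which its call begins: read the wrist's pose just before it. calibration takes no time and is no camera call.
- env.job_done(): hands the job in, once; it reports no verdict.
The state is a dict: "time_s": time; "qpos": joint angles; "qvel": joint speeds; "effort": joint torques, N m; "ee_pos": TCP position; "ee_rot": TCP orientation; "force": force on the tool from outside, world axes, zero at the start; "torque": the same for the moment, N m; "gripper_width": finger opening in mm.
Only numpy, scipy, OpenCV 4.12 (cv2) and the standard library are available. Lean on these libraries where they do the work, as an engineer would, in place of code of your own. Each camera call takes 0.05 s, during which the arm holds its last target.

## Working session

There is one attempt and no reset: what is moved stays moved. The work goes in short steps, Python scripts to look and compute and a tool call to move; the robot and the scene stay as the last step left them, time stands still between calls to the robot, and variables do not carry over. Pictures are saved under pics/ and viewed, and the job is handed in when it is done.

Besides the shell and the picture viewer there is one more tool, called after ">>>" as a command line: name --argument value ..., lists and objects as JSON in quotes. jog_arm: Moves the arm, as the interface text tells. Its arguments: {"type":"object","properties":{"plan":{"type":"array"},"claw":{"type":"number"},"newtons":{"type":"number"}},"required":["plan"]}

```bash
ls; mkdir -p pics
python3 - <<'E'
from workcell import env
import cv2
print(env.state())
for n in("side","top","wrist"):
    print(n,env.calibration(n))
    cv2.imwrite(f"pics/{n}0.png",cv2.cvtColor(env.grab_frame(n),cv2.COLOR_RGB2BGR))
E
```

```text
pics
{'time_s': 0.0, 'qpos': array([-6.44008441e+01,  1.83492643e+01,  8.97071658e+01, -1.21716004e-03,
        7.20409855e+01, -1.14725804e+00]), 'qvel': array([-0.01302678,  0.13650809, -0.06897408, -0.08742612, -0.07271563,
       -0.0103601 ]), 'effort': array([ 6.55109852e-04, -4.12465024e+01, -2.31973028e+01,  7.26297917e-02,
        4.56526293e-02, -1.35486766e-04]), 'ee_pos': array([ 258.5600991 , -513.07558419,  238.13890049]), 'ee_rot': array([-90.4666627 ,  89.90257759, 116.28012752]), 'force': array([ 0.4212631 , -0.46826924, -1.39382908]), 'torque': array([-0.03295263,  0.0369677 , -0.02295519]), 'gripper_width': 90.99080367574737}
side {'vertical_fov': 47.28408473593377, 'cx': 283.24522596949686, 'cy': 209.98436434360877, 'k1': -0.0977051472063928, 'origin': array([ 189.92009163, 1092.45116595, 1200.10317097]), 'orientation': array([-1.34467641e+02, -7.45098376e-02, -1.64489697e+02])}
top {'vertical_fov': 46.595469729309734, 'cx': 280.6155811574954, 'cy': 208.81419158522337, 'k1': -0.10187655766842657, 'origin': array([ 256.5426496 ,   -3.98223371, 1664.14223945]), 'orientation': array([-1.72357388e+02, -1.18358342e-01, -9.05896372e+01])}
wrist {'vertical_fov': 58.555259629502494, 'cx': 281.56504517216064, 'cy': 214.93659201426973, 'k1': -0.01928404417643795, 'T_tool_cam': array([[-8.21770598e-04, -2.52281429e-01,  9.67653556e-01,
        -1.45096019e+02],
       [ 9.99999532e-01,  2.86777896e-04,  9.24007300e-04,
         9.21943611e-01],
       [-5.10611533e-04,  9.67653863e-01,  2.52281075e-01,
        -7.00294908e+01],
       [ 0.00000000e+00,  0.00000000e+00,  0.00000000e+00,
         1.00000000e+00]])}
```

View pics/top0.png

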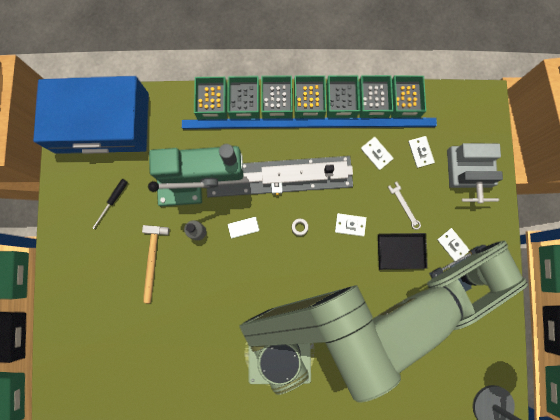

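View pics/side0.png

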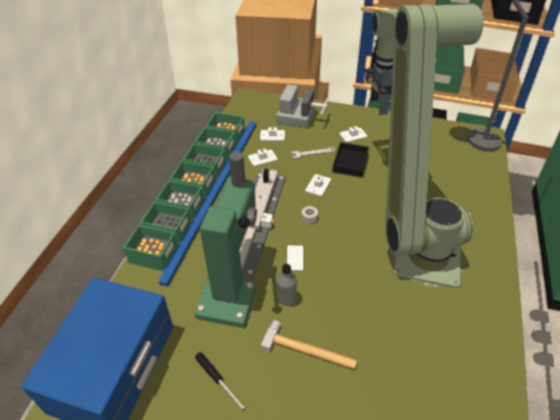

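View pics/wrist0.png

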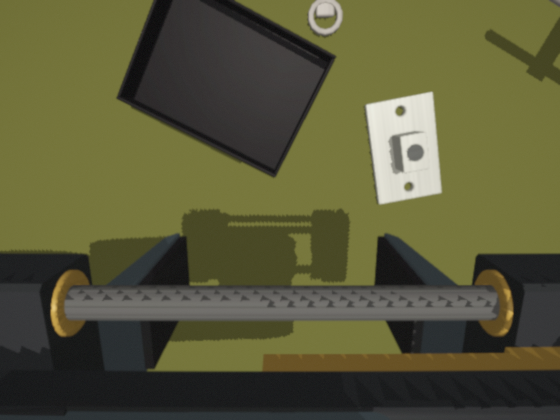

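```bash
cat > h.py <<'E'
import numpy as np, cv2
from scipy.spatial.transform import Rotation as R
from scipy.optimize import least_squares
from workcell import env
def tool(st=None):
    st=st or env.state(); T=np.eye(4); T[:3,:3]=R.from_euler('xyz',st['ee_rot'],degrees=True).as_matrix(); T[:3,3]=st['ee_pos']; return T
def cam(n,T=None):
    c=env.calibration(n); f=210/np.tan(np.radians(c['vertical_fov']/2))
    if n=='wrist': M=(tool() if T is None else T)@c['T_tool_cam']
    else:
        M=np.eye(4); M[:3,:3]=R.from_euler('xyz',c['orientation'],degrees=True).as_matrix(); M[:3,3]=c['origin']
    return c,f,M
def proj(C,P):
    c,f,M=C; p=(np.atleast_2d(P)-M[:3,3])@M[:3,:3]; s=p[:,:2]/p[:,2:]; r2=(s**2).sum(1,keepdims=True)
    return s*(1+c['k1']*r2)*f+[c['cx'],c['cy']]
def back(C,px,z):
    c,f,M=C; d=(np.atleast_2d(px).astype(float)-[c['cx'],c['cy']])/f; s=d.copy()
    for _ in range(30): s=d/(1+c['k1']*(s**2).sum(1,keepdims=True))
    v=np.c_[s,np.ones(len(s))]@M[:3,:3].T; o=M[:3,3]
    return o+v*((z-o[2])/v[:,2:])
def save(im,name,crop=None,k=1):
    im=cv2.cvtColor(im,cv2.COLOR_RGB2BGR)
    if crop: x0,y0,x1,y1=crop; im=im[y0:y1,x0:x1]
    cv2.imwrite(f'pics/{name}.png',cv2.resize(im,None,fx=k,fy=k,interpolation=cv2.INTER_CUBIC))
E
python3 - <<'E'
from h import *
C=cam('top')
px=[(377,153),(421,151),(350,225),(454,243),(243,227)]
for p,q in zip(px,back(C,px,8)): print(p,q.round(),np.hypot(*q[:2]).round())
im=cv2.cvtColor(cv2.imread('pics/top0.png'),cv2.COLOR_BGR2RGB)
save(im,'c1',(320,130,480,260),5)
save(im,'c2',(140,140,360,240),3.6)
W=cam('wrist'); px=[(400,110),(409,186),(367,103),(432,93),(441,192),(380,203)]
print(back(W,px,8).round(1)); print(back(W,[(412,152)],38))
E
```

```text
(377, 153) [ 672. -349.    8.] 758.0
(421, 151) [ 679. -506.    8.] 847.0
(350, 225) [ 421. -246.    8.] 487.0
(454, 243) [ 354. -606.    8.] 701.0
(243, 227) [417. 119.   8.] 434.0
[[ 379.6 -581.7    8. ]
 [ 319.8 -628.7    8. ]
 [ 370.7 -549.9    8. ]
 [ 407.1 -601.     8. ]
 [ 329.3 -661.3    8. ]
 [ 291.1 -611.3    8. ]]
[[ 348.12076979 -602.87827987   38.        ]]
```

View pics/c1.png

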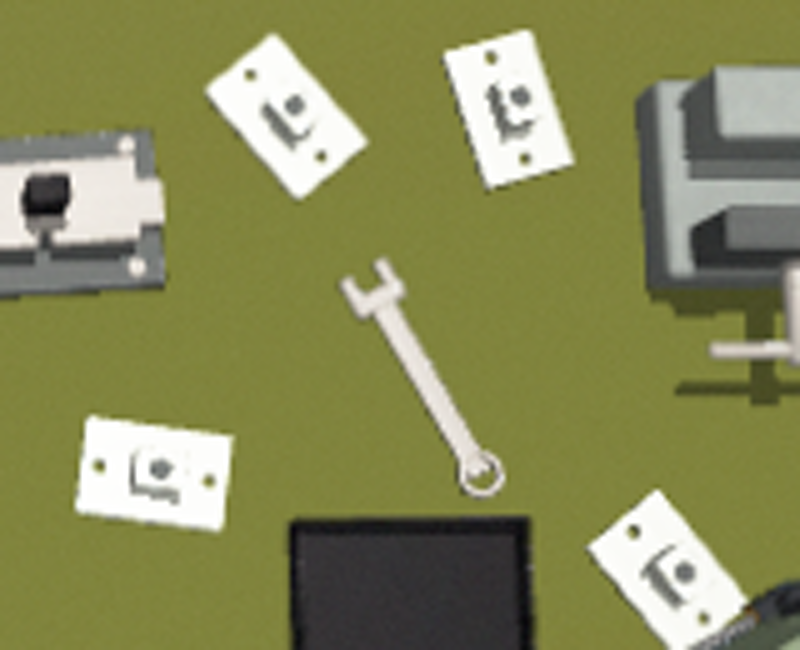

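View pics/c2.png

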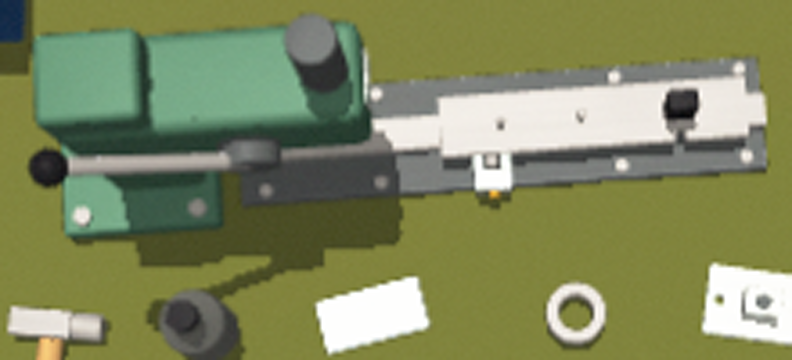

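Run:
```python
from h import *
C=cam('top'); g=lambda p,o,k:np.array(p)/k+o-0.0
def ang(a,b): return np.degrees(np.arctan2(*(b-a)[1::-1]))
h=back(C,g([(99,465),(208,481)],[320,130],5),6); print(h.round(1),h.mean(0),np.linalg.norm(h[0]-h[1]),ang(h[1],h[0]))
b=back(C,g([(161,462)],[320,130],5),38);print('boss',b)
o=[140,140]
p=back(C,g([(501,122),(581,116)],o,3.6),55); print('pins',p.round(1),p.mean(0),np.linalg.norm(p[0]-p[1]),ang(p[1],p[0]))
print('handle',back(C,g([(682,101)],o,3.6),96))
e=back(C,g([(442,159),(748,138)],o,3.6),46); print('deck edge',e.round(1),ang(e[1],e[0]))
e=back(C,g([(440,98),(742,80)],o,3.6),46); print('deck edge',e.round(1),ang(e[1],e[0]))
print('ball',back(C,g([(493,160)],o,3.6),43))
```

```text
[[ 428.  -211.8    6. ]
 [ 416.1 -286.5    6. ]] [ 422.0484429  -249.14393819    6.        ] 75.60850417347274 80.99318627062868
boss [[ 426.22999308 -249.66541114   38.        ]]
pins [[591.   -5.9  55. ]
 [596.  -80.7  55. ]] [593.4839085  -43.30077713  55.        ] 75.0188741329375 93.82583679466536
handle [[ 600.50903424 -171.30516539   96.        ]]
deck edge [[ 558.1   49.7   46. ]
 [ 575.5 -238.    46. ]] 93.45620077981096
deck edge [[ 616.5   51.3   46. ]
 [ 631.3 -234.    46. ]] 92.97540646115392
ball [[557.19854692   1.97467167  43.        ]]
```

```bash
cat >> h.py <<'E'
def yawy(T=None):
    T=tool() if T is None else T; return np.degrees(np.arctan2(T[1,1],T[0,1]))
def need(p,yaw,T=None):
    "tcp target p, tool y heading yaw -> shift in cm along current tool axes, turn (units)"
    T=tool() if T is None else T
    d=(np.array(p)-T[:3,3])@T[:3,:3]/10
    t=-((yaw-yawy(T)+180)%360-180)/6  # tool x down: + turn = - heading
    return d.round(2),round(t,3)
E
python3 - <<'E'
from h import *
T=tool(); print(T.round(3),yawy())
print(need((423,-250,200),-9)); print(need((423,-250,200),171))
E
```

```text
[[-1.00000e-03  4.50000e-01 -8.93000e-01  2.58605e+02]
 [ 1.00000e-03 -8.93000e-01 -4.50000e-01 -5.13209e+02]
 [-1.00000e+00 -1.00000e-03 -0.00000e+00  2.38324e+02]
 [ 0.00000e+00  0.00000e+00  0.00000e+00  1.00000e+00]] -63.25677143036994
(array([  3.85, -16.1 , -26.53]), np.float64(-9.043))
(array([  3.85, -16.1 , -26.53]), np.float64(20.957))
```

>>> jog_arm --plan '[0.98,-1.79,-2.95,0,0.98,-1.79,-2.95,0,0.98,-1.79,-2.95,0,0.98,-1.79,-2.95,0,0.98,-1.79,-2.95,0,0.98,-1.79,-2.95,0,0.98,-1.79,-2.95,0,0.98,-1.79,-2.95,0,0.98,-1.79,-2.95,0]'

```text
time_s: 0.9
ee_pos: [423.8, -248.5, 150.2]
ee_rot: [-6.6, 90.0, -159.9]
force: [0.2, -0.7, -0.3]
gripper_width: 91.4
```

>>> jog_arm --plan '[0,0,0,-1,0,0,0,-1,0,0,0,-1,0,0,0,-1,0,0,0,-1,0,0,0,-1,0,0,0,-1,0,0,0,-1,0,0,0,-1,0,0,0,0]'

```text
time_s: 1.73
ee_pos: [423.2, -250.1, 150.6]
ee_rot: [-102.7, 90.0, 158.2]
force: [0.2, -0.7, -0.4]
gripper_width: 91.3
```

Run:
```python
from h import *
T=tool(); np.save('T1.npy',T); im=env.grab_frame('wrist'); print(T.round(3),yawy(T))
save(im,'w1',None,1.4)
print(proj(cam('wrist',T),[(423,-250,38),T[:3,3]+6*T[:3,0]]))
```

```text
[[-0.00000e+00  9.87000e-01 -1.59000e-01  4.23195e+02]
 [ 0.00000e+00 -1.59000e-01 -9.87000e-01 -2.50067e+02]
 [-1.00000e+00 -0.00000e+00 -0.00000e+00  1.50555e+02]
 [ 0.00000e+00  0.00000e+00  0.00000e+00  1.00000e+00]] -9.15773143758058
[[281.35038708 218.01236366]
 [281.60939308 281.55893232]]
```

View pics/w1.png

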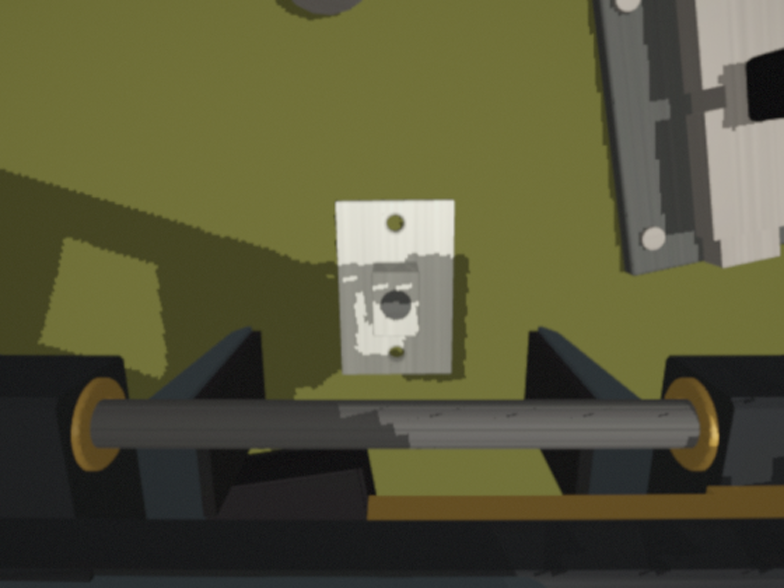

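The chosen plate sits centred at about (395,287), holes at (395,223) and (397,352), and is well aligned with the jaws.

Run:
```python
from h import *
T=np.load('T1.npy');C=cam('wrist',T)
c=back(C,np.array([(335,201),(454,200),(451,374),(343,374)])/1.4,8);print(c.round(1),c.mean(0))
h=back(C,np.array([(395,222.5),(396.5,352)])/1.4,8);print('holes',h.round(1),h.mean(0),np.linalg.norm(h[0]-h[1]))
d=h[0]-h[1];print(np.degrees(np.arctan2(d[1],d[0])))
b=back(C,np.array([(373.5,273),(418,273),(418,337),(374,337)])/1.4,38);print('boss',b.round(1),b.mean(0))
im=cv2.cvtColor(cv2.imread('pics/w1.png'),cv2.COLOR_BGR2RGB)
save(im,'w1c',(325,190,465,385),3)
```

```text
[[ 399.5 -195.3    8. ]
 [ 463.1 -205.     8. ]
 [ 448.2 -304.7    8. ]
 [ 385.4 -294.7    8. ]] [ 424.07550717 -249.9324676     8.        ]
holes [[ 429.7 -211.9    8. ]
 [ 418.7 -286.1    8. ]] [ 424.2128505  -248.99233916    8.        ] 74.96873028402646
81.56086158160358
boss [[ 415.6 -231.9   38. ]
 [ 437.6 -235.4   38. ]
 [ 432.6 -268.8   38. ]
 [ 410.1 -265.2   38. ]] [ 423.97365336 -250.31381892   38.        ]
```

View pics/w1c.png

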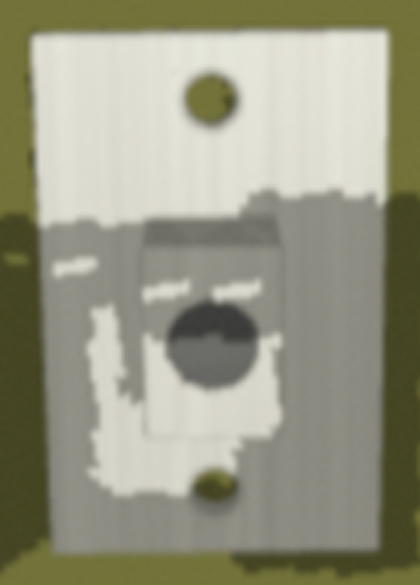

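>>> jog_arm --plan '[2.5,0.08,0,-0.06,2.5,0,0,0,2.5,0,0,0,2.0,0,0,0,1.2,0,0,0,0.7,0,0,0,0,0,0,0]' --claw 5

```text
time_s: 2.37
ee_pos: [423.4, -249.8, 35.4]
ee_rot: [-112.1, 89.8, 148.9]
force: [-0.1, 0.3, -0.2]
gripper_width: 50.4
```

>>> jog_arm --plan '[0,0,0,0,0,0,0,0,0,0,0,0,0,0,0,0,0,0,0,0,0,0,0,0,0,0,0,0,0,0,0,0]' --claw 1.5 --newtons 25

```text
time_s: 3.03
ee_pos: [424.4, -250.5, 37.5]
ee_rot: [60.1, 89.9, -38.8]
force: [-1.3, 1.5, 7.0]
gripper_width: 23.7
```

>>> jog_arm --plan '[-1.5,0,0,0,-3,0,0,0,-4,0,0,0,-4,0,0,0,-2,0,0,0,0,0,0,-0.5,0,0,0,-1,0,0,0,-0.53,0,0,0,0,0,0,0,0]'

```text
time_s: 3.87
ee_pos: [423.8, -250.0, 181.3]
ee_rot: [-126.1, 89.9, 147.1]
force: [0.4, -0.4, -3.1]
gripper_width: 23.8
```

Run:
```python
from h import *
print(tool().round(3),yawy()); print(need((599,-143,180),3.4),env.state()['force'])
```

```text
[[-1.00000e-03  9.98000e-01  5.60000e-02  4.23813e+02]
 [ 1.00000e-03  5.60000e-02 -9.98000e-01 -2.50041e+02]
 [-1.00000e+00 -1.00000e-03 -1.00000e-03  1.81292e+02]
 [ 0.00000e+00  0.00000e+00  0.00000e+00  1.00000e+00]] 3.1896365549502703
(array([ 0.12, 18.09, -9.71]), np.float64(-0.035)) [ 0.39992375 -0.3669802  -3.14235832]
```

>>> jog_arm --plan '[0,1.3,-0.7,0,0,2.6,-1.4,0,0,3.2,-1.71,0,0,3.2,-1.7,0,0,3.2,-1.7,0,0,2.6,-1.4,0,0,1.3,-0.7,0,0,0.7,-0.4,-0.03,0,0,0,0,0,0,0,0,0,0,0,0]'

```text
time_s: 4.78
ee_pos: [598.0, -143.7, 181.5]
ee_rot: [-85.5, 89.9, -172.1]
force: [-0.1, 0.4, -2.8]
gripper_width: 23.9
```

Run:
```python
from h import *
T=tool(); np.save('T2.npy',T); im=env.grab_frame('wrist'); print(T.round(3),yawy(T))
save(im,'w2',None,1.4)
```

```text
[[-2.00000e-03  9.98000e-01  5.90000e-02  5.98029e+02]
 [-0.00000e+00  5.90000e-02 -9.98000e-01 -1.43655e+02]
 [-1.00000e+00 -2.00000e-03  0.00000e+00  1.81523e+02]
 [ 0.00000e+00  0.00000e+00  0.00000e+00  1.00000e+00]] 3.3955230347849326
```

View pics/w2.png

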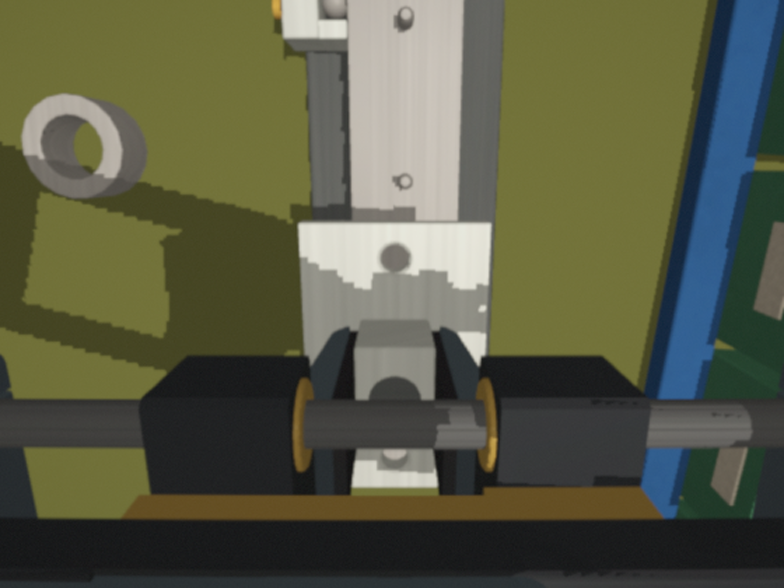

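Both pins visible: near (404,181), far (405,17); the held plate's front hole is at (395,258). Zooming in.

Run:
```python
from h import *
im=cv2.cvtColor(cv2.imread('pics/w2.png'),cv2.COLOR_BGR2RGB)
a=cv2.resize(im[0:50,340:470],None,fx=6,fy=6,interpolation=2); b=cv2.resize(im[160:210,340:470],None,fx=6,fy=6,interpolation=2)
save(np.vstack([a,b]),'w2p'); save(im,'w2h',(290,210,500,310),3.8)
```

```text
(no output)
```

View pics/w2p.png

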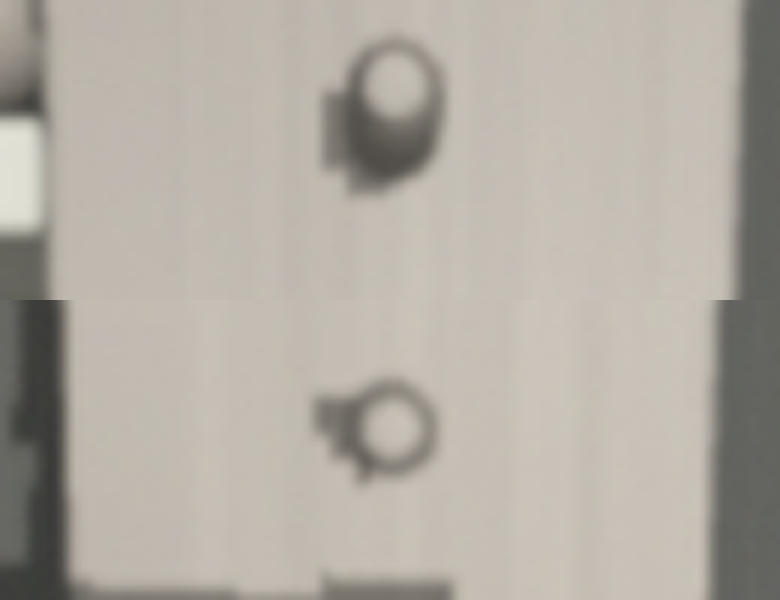

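View pics/w2h.png

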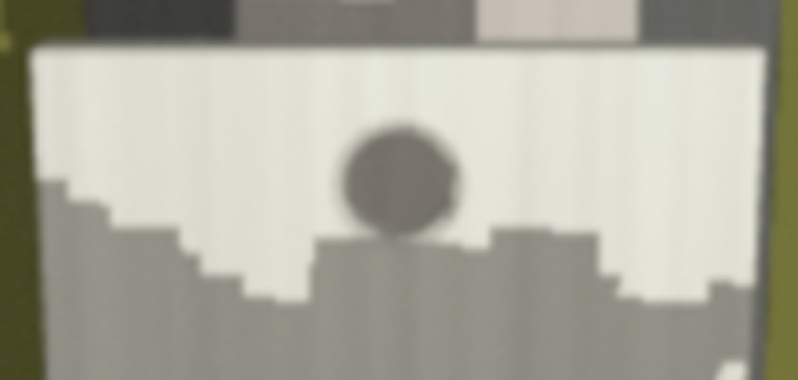

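Run:
```python
from h import *
T=np.load('T2.npy');C=cam('wrist',T)
def ang(a,b): return np.degrees(np.arctan2(*(b-a)[1::-1]))
p=back(C,np.array([(405.3,181.2),(405.8,14.2)])/1.4,60);print('pins',p.round(2),p.mean(0),np.linalg.norm(p[0]-p[1]),ang(*p))
z=T[2,3]-29.5
h=back(C,np.array([(395,455),(394.7,257.4)])/1.4,z);print('holes',h.round(2),h.mean(0),np.linalg.norm(h[0]-h[1]),ang(*h))
k=back(C,np.array([(298.4,222.6),(491.6,222.6)])/1.4,z);print('corners',k.round(2),np.linalg.norm(k[0]-k[1]),ang(*k))
r=T[:3,:3].T
print('hole in tool',((h-T[:3,3])@T[:3,:3]).round(2), ((k-T[:3,3])@T[:3,:3]).round(2))
e=back(C,np.array([(340+50/6,20),(340+66/6,185),(340+740/6,20),(340+715/6,185)])/1.4,46);print(e.round(1),ang(e[1],e[0]),ang(e[3],e[2]))
```

```text
pins [[599.37 -82.07  60.  ]
 [594.71  -6.68  60.  ]] [597.04168214 -44.37702576  60.        ] 75.53473757938565 93.53799281982502
holes [[ 600.09 -179.04  152.02]
 [ 595.5  -104.56  152.02]] [ 597.79799232 -141.79882932  152.02347034] 74.62733763088893 93.52505555179454
corners [[562.92 -94.8  152.02]
 [626.86 -90.97 152.02]] 64.05400083629748 3.4345181083488043
hole in tool [[ 2.950e+01  1.000e-02  3.544e+01]
 [ 2.950e+01 -1.600e-01 -3.918e+01]] [[ 29.54 -32.1  -50.85]
 [ 29.44  31.95 -50.89]]
[[567.   -7.4  46. ]
 [571.4 -86.1  46. ]
 [622.9  -4.   46. ]
 [627.9 -82.7  46. ]] 93.2459079886258 93.63851098411818
```

>>> jog_arm --plan '[0,0.05,-1,0,0,0.1,-2,0,0,0.1,-2.4,0,0,0.1,-2.2,0,0,0.1,-1.4,0,0,0.05,-0.8,0,2,0,0,0,2.5,0,0,0,2,0,0,0,1.2,0,0,0,0,0,0,0,0,0,0,0]'

```text
time_s: 5.83
ee_pos: [598.1, -45.2, 104.5]
ee_rot: [-78.0, 89.9, -164.5]
force: [0.3, 0.4, -2.4]
gripper_width: 23.8
```

```bash
cat > look.py <<'E'
import sys
from h import *
n=sys.argv[1]
T=tool(); np.save(n+'.npy',T); im=env.grab_frame('wrist'); print(T.round(3),yawy(T),env.state()['force'].round(1))
save(im,n,None,1.4)
E
python3 look.py w3
```

```text
[[-1.00000e-03  9.98000e-01  6.00000e-02  5.98139e+02]
 [-0.00000e+00  6.00000e-02 -9.98000e-01 -4.52350e+01]
 [-1.00000e+00 -1.00000e-03  0.00000e+00  1.04504e+02]
 [ 0.00000e+00  0.00000e+00  0.00000e+00  1.00000e+00]] 3.440996974884243 [ 0.6  0.2 -3.7]
```

View pics/w3.png

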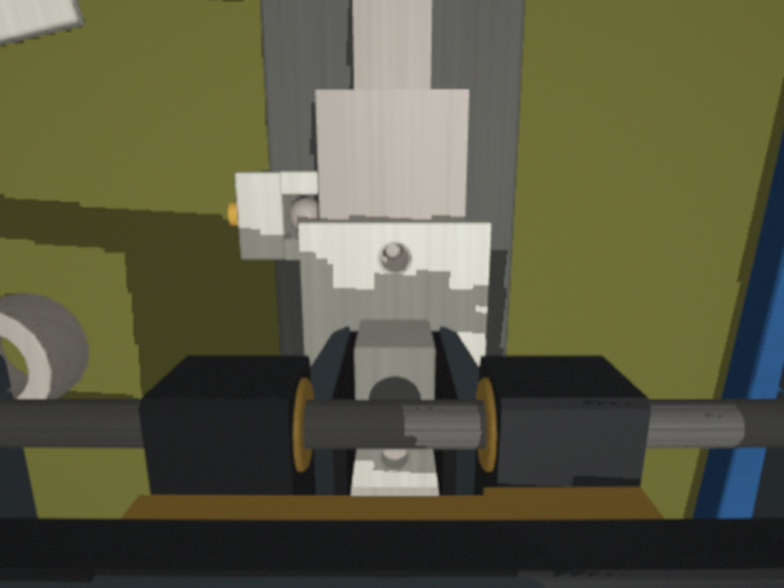

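Run:
```python
from h import *
im=cv2.cvtColor(cv2.imread('pics/w3.png'),cv2.COLOR_BGR2RGB)
a=cv2.resize(im[230:285,360:430],None,fx=8,fy=8,interpolation=2); b=cv2.resize(im[435:480,360:430],None,fx=5,fy=5,interpolation=2)
save(a,'w3a');save(b,'w3b')
```

```text
(no output)
```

View pics/w3a.png

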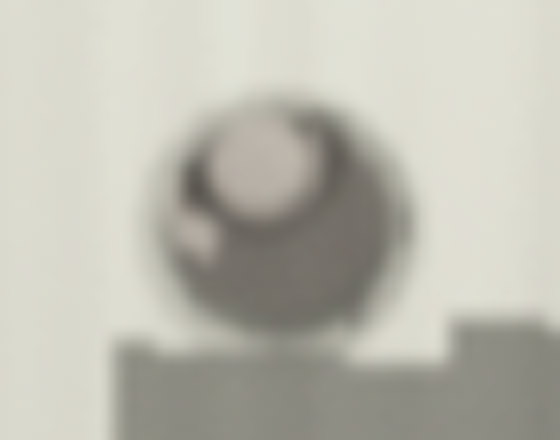

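View pics/w3b.png

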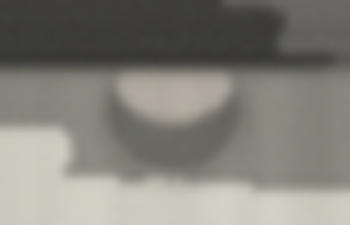

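Run:
```python
from h import *
T=np.load('w3.npy');C=cam('wrist',T)
p=back(C,[[392.9/1.4,250.6/1.4]],60)[0]; h=back(C,[[395.3/1.4,257.2/1.4]],75)[0]
print(p,h,(p-h)@T[:3,:3], 'from centre:', (p-T[:3,3])@T[:3,:3])
for z in(59,61):print((back(C,[[392.9/1.4,250.6/1.4]],z)[0]-T[:3,3])@T[:3,:3])
# rear hole visible tip center in crop b ~ (172,70)
q=back(C,[[(360+173/5)/1.4,(435+72/5)/1.4]],60)[0];print('rear pin',(q-T[:3,3])@T[:3,:3])
```

```text
[594.94766511  -6.29153801  60.        ] [595.79381406  -6.05919971  75.        ] [15.00088659 -0.84361476  0.17794604] from centre: [ 44.4967812   -0.80427335 -39.0743801 ]
[ 45.49681835  -0.80663619 -38.91306204]
[ 43.49674405  -0.8019105  -39.23569817]
rear pin [44.51331644 -0.12672716 41.934746  ]
```

>>> jog_arm --plan '[0,-0.09,0,0,0.3,0,0,0,0.3,0,0,0,0.3,0,0,0,0.2,0,0,0,0,0,0,0,0,0,0,0]'

```text
time_s: 6.47
ee_pos: [597.4, -44.9, 93.5]
ee_rot: [-84.7, 90.0, -171.3]
force: [0.3, -0.1, -2.5]
gripper_width: 23.7
```

```bash
python3 look.py w4;  python3 - <<'E'
from h import *
im=cv2.cvtColor(cv2.imread('pics/w4.png'),cv2.COLOR_BGR2RGB)
save(cv2.resize(im[230:285,360:430],None,fx=8,fy=8,interpolation=2),'w4a')
E
```

```text
[[-0.00000e+00  9.98000e-01  6.10000e-02  5.97376e+02]
 [-0.00000e+00  6.10000e-02 -9.98000e-01 -4.48870e+01]
 [-1.00000e+00 -0.00000e+00  0.00000e+00  9.35360e+01]
 [ 0.00000e+00  0.00000e+00  0.00000e+00  1.00000e+00]] 3.468829035296212 [-0.1 -0.5 -3. ]
```

View pics/w4a.png

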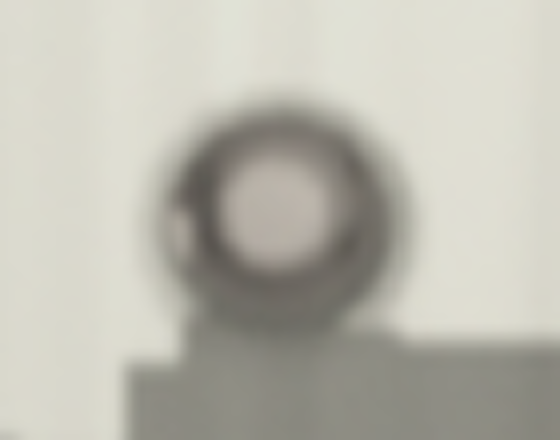

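The pin tip is nearly concentric in the front hole. Continuing down.

>>> jog_arm --plan '[0.2,0,0,0,0.2,0,0,0,0.2,0,0,0,0.15,0,0,0,0.1,0,0,0,0,0,0,0]'

```text
time_s: 7.02
ee_pos: [597.3, -44.9, 84.9]
ee_rot: [-90.6, 90.0, -177.1]
force: [-0.1, -0.9, -2.5]
gripper_width: 23.9
```

>>> jog_arm --plan '[0.08,0,0,0,0.08,0,0,0,0.05,0,0,0,0,0,0,0]'

```text
time_s: 7.35
ee_pos: [597.6, -44.9, 83.6]
ee_rot: [69.9, 90.0, -16.7]
force: [-0.8, 0.6, 0.3]
gripper_width: 23.9
```

>>> jog_arm --plan '[0.06,0,0,0,0,0,0,0,0,0,0,0]'

```text
time_s: 7.6
ee_pos: [597.6, -44.9, 83.5]
ee_rot: [72.8, 90.0, -13.7]
force: [-2.0, 1.6, 5.7]
gripper_width: 23.8
```

>>> jog_arm --plan '[0,0,0,0,0,0,0,0,0,0,0,0,0,0,0,0,-0.5,0,0,0,-2,0,0,0,-3,0,0,0,-3,0,0,0,-1.5,0,0,0,0,0,0,0]' --claw 5

```text
time_s: 8.43
ee_pos: [599.9, -45.1, 187.2]
ee_rot: [80.9, 89.5, -5.6]
force: [1.5, -0.3, -1.1]
gripper_width: 50.0
```

```bash
python3 look.py w5
```

```text
[[ 9.00000e-03  9.98000e-01  6.00000e-02  5.99866e+02]
 [-1.00000e-03  6.00000e-02 -9.98000e-01 -4.51320e+01]
 [-1.00000e+00  9.00000e-03  1.00000e-03  1.87160e+02]
 [ 0.00000e+00  0.00000e+00  0.00000e+00  1.00000e+00]] 3.4602837685138166 [-1.2  0.4  0.5]
```

View pics/w5.png

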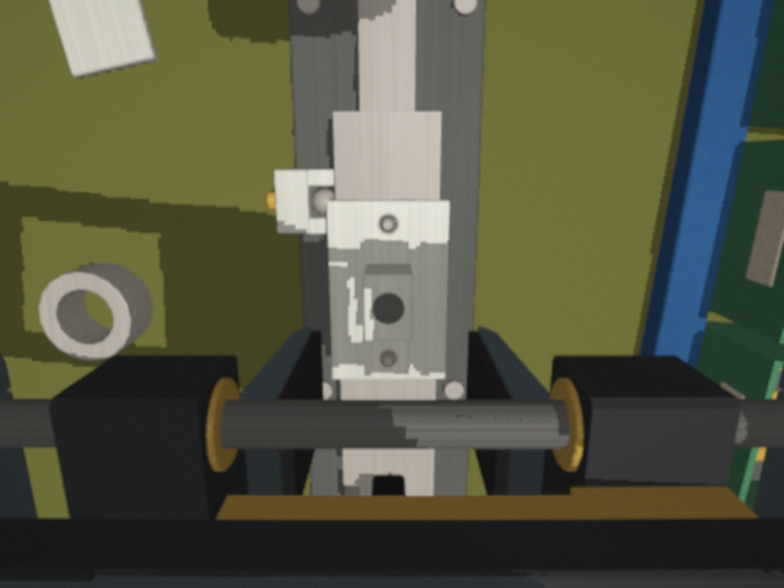

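Run:
```python
from h import *
T=np.load('w5.npy');C=cam('wrist',T)
c=back(C,np.array([(328,201),(449,201),(445.5,380),(331,380)])/1.4,54)
print(c.round(1),c.mean(0),[np.linalg.norm(c[i]-c[(i+1)%4]).round(1) for i in range(4)])
b=back(C,np.array([(387,223),(388,358)])/1.4,56);print(b)
ball=back(C,[[(322)/1.4,201/1.4]],42)[0];print('ball',ball)
d=np.array([-.0605,.998,0]);s=np.array([597.5,-43.9,46]);h=s-130*d;print('handle',h,'along',d@(ball-h),d@(b[0]-h))
print(need((605.7,-178.7,187),3.46),need((605.7,-178.7,187),3.46))
```

```text
[[563.1   3.5  54. ]
 [626.3   7.3  54. ]
 [633.1 -93.3  54. ]
 [567.8 -97.   54. ]] [597.56883791 -44.87528333  54.        ] [np.float64(63.2), np.float64(100.8), np.float64(65.4), np.float64(100.6)]
[[594.5542877   -5.86576357  56.        ]
 [599.43742047 -81.03097654  56.        ]]
ball [558.55255337   2.40664339  42.        ]
handle [ 605.365 -173.64    46.   ] along 178.52670312680547 168.09273605360255
(array([-0.23, -0.09, 13.39]), np.float64(0.001)) (array([-0.23, -0.09, 13.39]), np.float64(0.001))
```

>>> jog_arm --plan '[0,0,1,0,0,0,2,0,0,0,2.5,0,0,0,2.5,0,0,-0.1,2.5,0,0,0,2,0,0,0,0.9,0,0,0,0,0,0,0,0,0]'

```text
time_s: 9.23
ee_pos: [603.9, -178.6, 181.2]
ee_rot: [-123.1, 89.8, 150.3]
force: [-1.0, 0.2, -0.7]
gripper_width: 49.8
```

```bash
python3 look.py w6; python3 -c "
from h import *
C=cam('wrist'); print(proj(C,[(605.4,-173.6,96)])*1.4)"
```

```text
[[-2.00000e-03  9.98000e-01  5.90000e-02  6.03907e+02]
 [ 1.00000e-03  5.90000e-02 -9.98000e-01 -1.78620e+02]
 [-1.00000e+00 -2.00000e-03 -1.00000e-03  1.81248e+02]
 [ 0.00000e+00  0.00000e+00  0.00000e+00  1.00000e+00]] 3.4046607220061076 [ 0.2 -0.5  0.3]
[[398.68938757 311.88868287]]
```

View pics/w6.png

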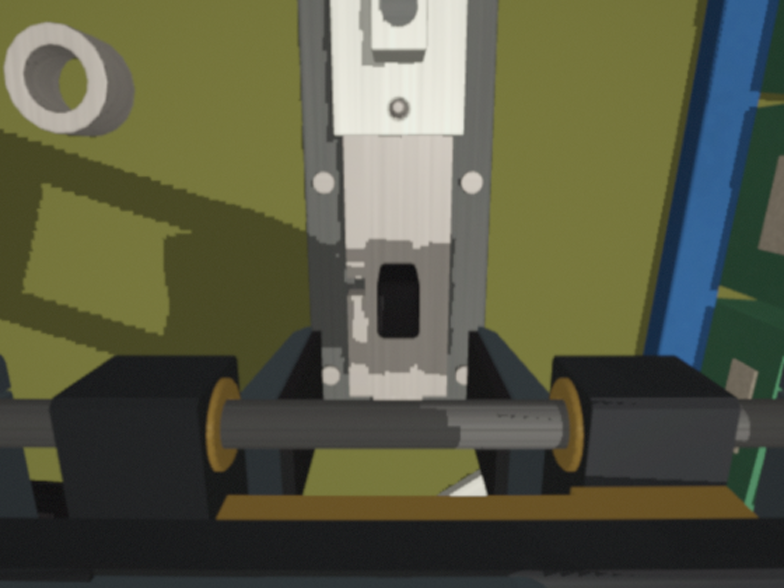

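>>> jog_arm --plan '[1,0.16,0,0,2.5,0,0,0,3,0,0,0,2.2,0,0,0,1.2,0,0,0,0.4,0,0,0,0,0,0,0,0,0,0,0]'

```text
time_s: 9.95
ee_pos: [607.0, -178.5, 80.5]
ee_rot: [68.9, 89.9, -17.6]
force: [-1.0, 0.2, -0.1]
gripper_width: 50.0
```

>>> jog_arm --plan '[0,0,0,0,0,0,0,0,0,0,0,0,0,0,0,0,0,0,0,0,0,0,0,0]' --claw 1 --newtons 30

```text
time_s: 10.45
ee_pos: [605.4, -178.8, 80.0]
ee_rot: [-80.5, 89.9, -167.0]
force: [-3.9, -0.1, 4.2]
gripper_width: 19.8
```

```bash
python3 look.py w7
```

```text
[[-1.00000e-03  9.98000e-01  6.10000e-02  6.05449e+02]
 [-0.00000e+00  6.10000e-02 -9.98000e-01 -1.78785e+02]
 [-1.00000e+00 -1.00000e-03  0.00000e+00  8.00420e+01]
 [ 0.00000e+00  0.00000e+00  0.00000e+00  1.00000e+00]] 3.4746035849399903 [-4.5 -0.3  5.1]
```

View pics/w7.png

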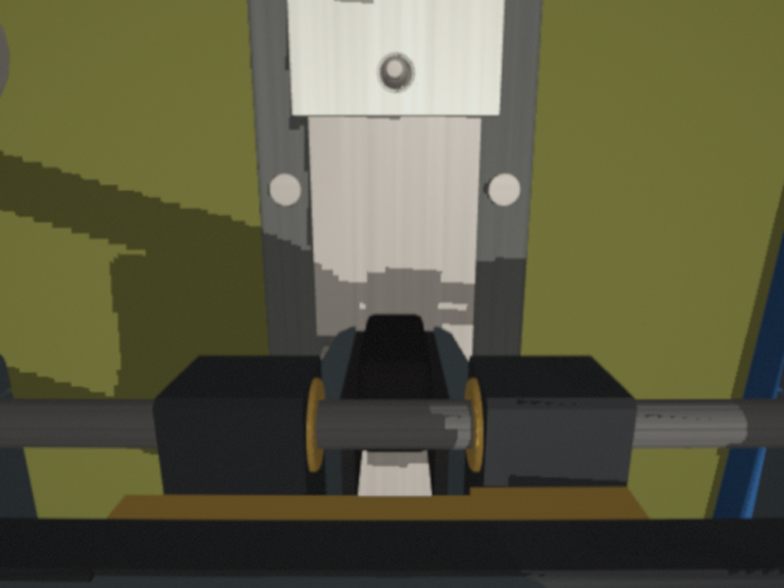

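>>> jog_arm --plan '[0,0,-0.5,0,0,0,-1,0,0,0,-1.3,0,0,0,-1.5,0,0,0,-1.5,0,0,0,-1.5,0,0,0,-1.5,0,0,0,-1.3,0,0,0,-1,0,0,0,-0.6,0,0,0,-0.3,0,0,0,0,0]'

```text
time_s: 11.5
ee_pos: [598.1, -58.2, 80.0]
ee_rot: [-94.7, 89.9, 178.8]
force: [-4.3, 1.9, 5.3]
gripper_width: 19.7
```

```bash
python3 look.py w8
```

```text
[[-1.00000e-03  9.98000e-01  6.10000e-02  5.98111e+02]
 [ 0.00000e+00  6.10000e-02 -9.98000e-01 -5.82380e+01]
 [-1.00000e+00 -1.00000e-03 -0.00000e+00  8.00020e+01]
 [ 0.00000e+00  0.00000e+00  0.00000e+00  1.00000e+00]] 3.4998422375909426 [-5.3  1.2  4.6]
```

View pics/w8.png

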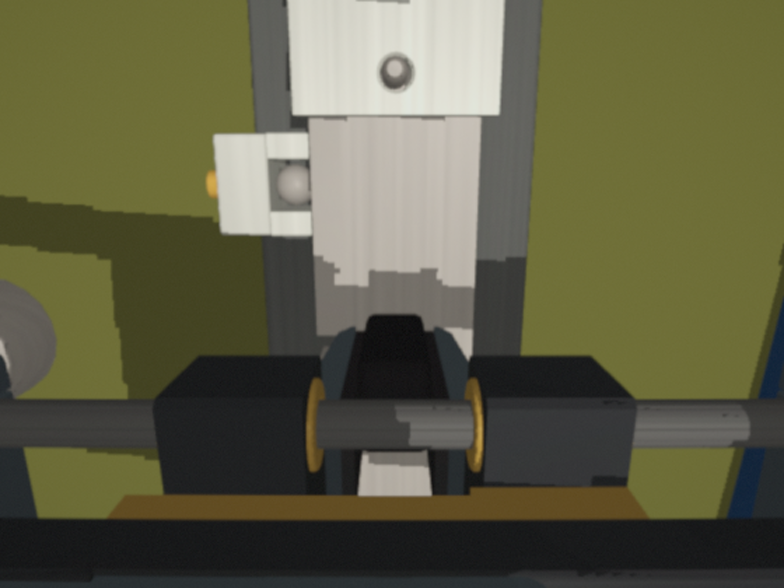

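Run:
```python
from h import *
T=np.load('w8.npy');C=cam('wrist',T)
b=back(C,[[295/1.4,184/1.4]],38)[0];print('ball',b,(b-T[:3,3])@T[:3,:3])
k=back(C,np.array([[214,135],[218,235],[310,132],[311,236]])/1.4,43);print(((k-T[:3,3])@T[:3,:3]).round(1))
# side faces seen? rear pin tip relative
p=back(C,[[396/1.4,69/1.4]],60)[0];print(((p-T[:3,3])@T[:3,:3]).round(1))
```

```text
ball [559.3059389    2.43173852  38.        ] [ 42.05394389 -34.97425756 -62.92061093]
[[ 37.1 -60.4 -79.1]
 [ 37.1 -61.7 -45.8]
 [ 37.  -28.3 -80. ]
 [ 37.  -29.3 -45.4]]
[ 20.    0.2 -96.7]
```

>>> jog_arm --plan '[0,0,-0.4,0,0,0,-0.7,0,0,0,-0.9,0,0,0,-0.9,0,0,0,-0.8,0,0,0,-0.6,0,0,0,-0.3,0,0,0,-0.2,0,0,0,0,0,0,0,0,0]'

```text
time_s: 12.38
ee_pos: [595.2, -10.8, 80.0]
ee_rot: [-88.7, 89.9, -175.2]
force: [-4.4, 0.4, 6.0]
gripper_width: 19.8
```

```bash
python3 look.py w9; python3 -c "
from h import *
save(env.grab_frame('side'),'s9',(170,120,340,330),2.8)"
```

```text
[[-1.00000e-03  9.98000e-01  6.10000e-02  5.95246e+02]
 [-0.00000e+00  6.10000e-02 -9.98000e-01 -1.07970e+01]
 [-1.00000e+00 -1.00000e-03  0.00000e+00  8.00250e+01]
 [ 0.00000e+00  0.00000e+00  0.00000e+00  1.00000e+00]] 3.479682777596976 [-4.3  0.6  4.9]
```

View pics/w9.png

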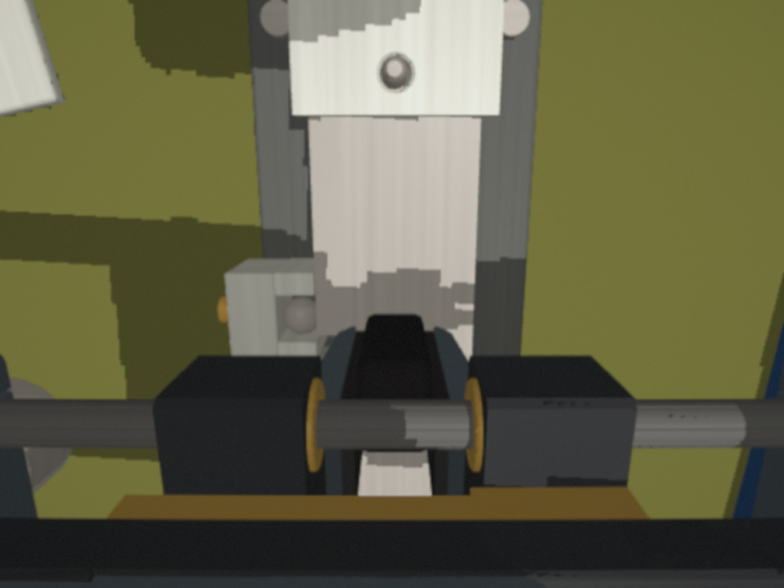

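View pics/s9.png

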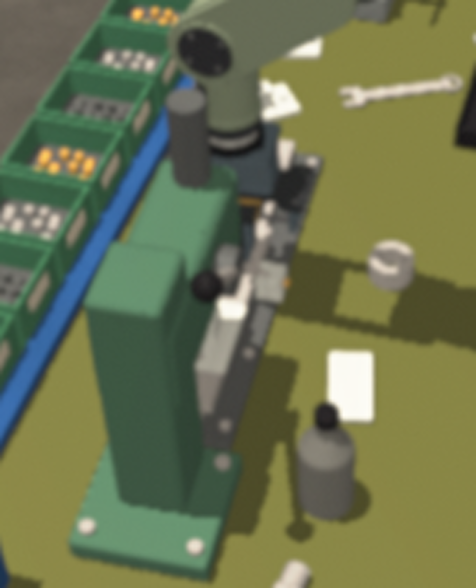

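>>> jog_arm --plan '[0,0,-0.2,0,0,0,-0.2,0,0,0,0,0,0,0,0,0]'

```text
time_s: 12.82
ee_pos: [595.0, -6.9, 80.0]
ee_rot: [-82.8, 89.9, -169.3]
force: [-5.5, 0.0, 5.7]
gripper_width: 20.0
```

>>> jog_arm --plan '[0,0,-0.1,0,0,0,-0.1,0,0,0,0,0]'

```text
time_s: 13.07
ee_pos: [594.9, -4.8, 80.0]
ee_rot: [-93.8, 89.9, 179.7]
force: [-4.4, 0.6, 5.9]
gripper_width: 19.7
```

>>> jog_arm --plan '[0,0,-0.1,0,0,0,0,0,0,0,0,0]'

```text
time_s: 13.32
ee_pos: [594.8, -3.5, 80.0]
ee_rot: [-114.2, 89.9, 159.3]
force: [-4.2, 3.3, 6.0]
gripper_width: 20.2
```

>>> jog_arm --plan '[0,0,-0.1,0,0,0,0,0,0,0,0,0]'

```text
time_s: 13.57
ee_pos: [594.7, -2.1, 80.0]
ee_rot: [-134.2, 89.9, 139.3]
force: [-4.9, 3.1, 5.4]
gripper_width: 19.7
```

>>> jog_arm --plan '[0,0,-0.1,0,0,0,0,0,0,0,0,0]'

```text
time_s: 13.82
ee_pos: [594.6, -1.3, 80.0]
ee_rot: [-122.3, 89.9, 151.1]
force: [-5.5, 1.6, 5.2]
gripper_width: 20.2
```

>>> jog_arm --plan '[0,0,-0.05,0,0,0,0,0,0,0,0,0]'

```text
time_s: 14.07
ee_pos: [594.6, -1.0, 80.1]
ee_rot: [-110.9, 89.9, 162.5]
force: [-5.0, 0.5, 5.7]
gripper_width: 19.9
```

>>> jog_arm --plan '[0,0,-0.05,0,0,0,0,0,0,0,0,0]'

```text
time_s: 14.32
ee_pos: [594.6, -0.8, 80.0]
ee_rot: [-94.9, 89.9, 178.5]
force: [-5.2, 0.3, 5.8]
gripper_width: 19.9
```

>>> jog_arm --plan '[0,0,-0.05,0,0,0,0,0,0,0,0,0]'

```text
time_s: 14.57
ee_pos: [594.5, -0.6, 80.0]
ee_rot: [-77.9, 89.9, -164.4]
force: [-4.7, -0.9, 5.8]
gripper_width: 20.1
```

>>> jog_arm --plan '[0,0,-0.05,0,0,0,0,0,0,0,0,0]'

```text
time_s: 14.82
ee_pos: [594.6, -0.4, 80.0]
ee_rot: [-62.1, 89.9, -148.6]
force: [-4.3, -2.0, 6.0]
gripper_width: 19.9
```

```bash
python3 look.py w10; python3 -c "
from h import *
T=tool();f=[]
im=cv2.cvtColor(cv2.imread('pics/w10.png'),cv2.COLOR_BGR2RGB)
save(im,'w10c',(200,230,360,370),5)"
```

```text
[[-1.00000e-03  9.98000e-01  6.10000e-02  5.94582e+02]
 [-1.00000e-03  6.10000e-02 -9.98000e-01 -3.83000e-01]
 [-1.00000e+00 -1.00000e-03  1.00000e-03  8.00310e+01]
 [ 0.00000e+00  0.00000e+00  0.00000e+00  1.00000e+00]] 3.47540309506501 [-5.4 -2.1  5.6]
```

View pics/w10c.png

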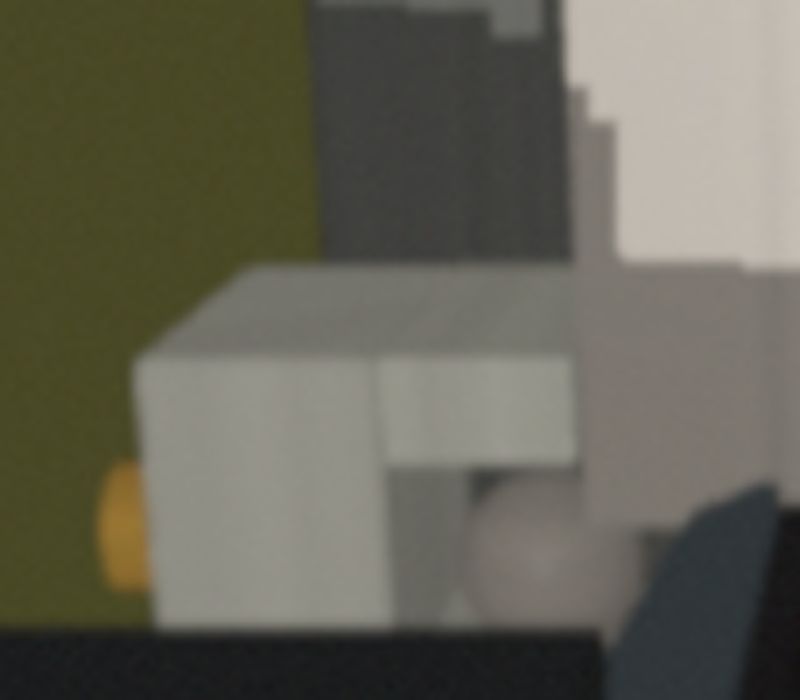

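The ball has moved into the notch (it now overlaps the deck edge in the crop) and resistance is building. I'll ease back to neutral force.

>>> jog_arm --plan '[0,0,0.07,0,0,0,0,0,0,0,0,0,0,0,0,0]'

```text
time_s: 15.2
ee_pos: [594.6, -0.6, 80.0]
ee_rot: [-94.4, 89.9, 179.1]
force: [-5.2, -0.1, 6.1]
gripper_width: 19.9
```

```bash
python3 look.py w11; python3 -c "
from h import *
save(env.grab_frame('side'),'s11',(170,120,340,330),2.8)
save(env.grab_frame('top'),'t11',None,1.4)"
```

```text
[[-1.00000e-03  9.98000e-01  6.10000e-02  5.94583e+02]
 [ 0.00000e+00  6.10000e-02 -9.98000e-01 -5.70000e-01]
 [-1.00000e+00 -1.00000e-03 -0.00000e+00  8.00120e+01]
 [ 0.00000e+00  0.00000e+00  0.00000e+00  1.00000e+00]] 3.4705098019082437 [-4.4 -1.   6.6]
```

View pics/w11.png

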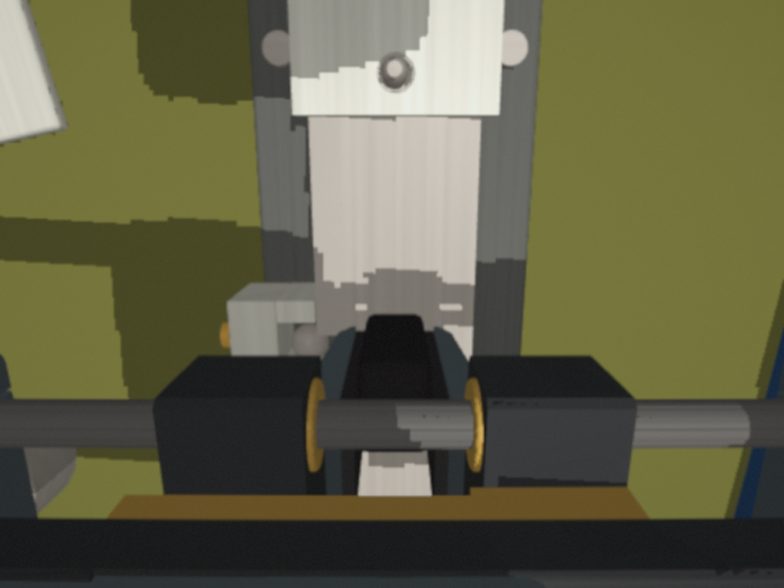

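View pics/s11.png

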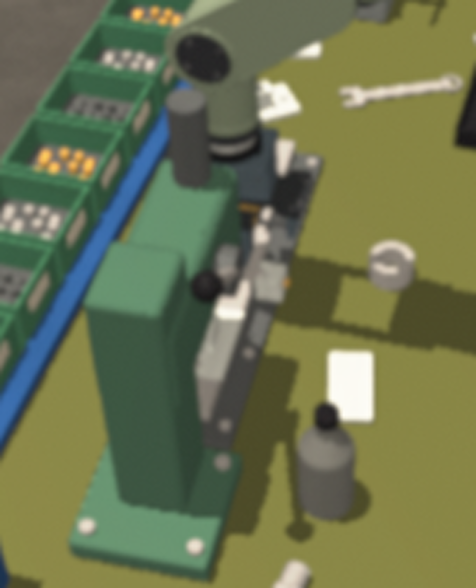

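View pics/t11.png

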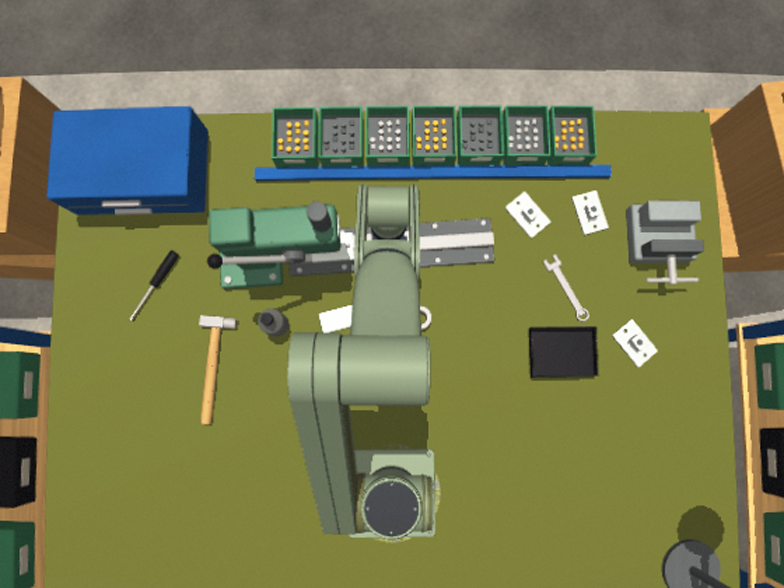

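Run:
```python
from h import *
s=env.state();print(s['time_s'],s['force'].round(1),s['gripper_width'])
print(env.job_done())
```

```text
15.35 [-5.3 -0.3  6.5] 19.920892254957224
the job is handed in; nothing more can be done
None
```

I set the nearest bearing plate (about 487 mm from the base) over the two pins, let go of it, and pushed the slide into the notch. I handed in at 15.4 s, still gripping the handle, with no reported verdict.

- **Plate:** After release, both pins showed in the holes. The tool height matched a plate lying on the deck, to within about 0.1 mm. In the last wrist picture the plate's rear end sat exactly where it did before the push. I did not check the underside from the side.
- **Notch:** The ball drew the slide forward with about 3 N, then it stiffened to about 2 N of resistance, and in the close crop the ball lies in the notch. I stopped pushing at 2 N, so I did not test the full 8 to 10 N hold. I then eased back, and the force along the rail at hand-in was about 0.3 N.
- **Ram:** I did not see the boss under the ram directly, because the press head hides it. I take it from the notch.
- **Disagreement:** The top camera placed the slide about 3.5 mm nearer the robot than the wrist camera did. I went by the wrist camera, and the pins fitted.
- **Other things on the bench:** They look unmoved in the last top picture. The arm partly hides the strip and the collar there, but the side picture shows both in place.

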